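Take the pantry stack apart and put each container on its mat

ROBOT

A 7-joint arm with a two-finger parallel gripper is mounted at the origin on the work surface. World frame = base frame: x ahead of the robot, y to its left, z up, the work surface at z = 0. Lengths are in m, angles in rad, forces in N, time in s.
With the tool pointing down it reaches from about 0.35 to 0.9 m from the base axis. Payload 19.9 kg.
Tool frame: the origin (TCP) lies between the finger pads; the fingertips stand 17 mm ahead of it and the grasp point (between the pads) lies 2 mm behind it (manip.tip_reach is the distance from the TCP to the fingertips, in m); z points along the fingers, y is the line along which they close (so a half turn about z gives the same grasp; the last joint's range is limited). The gripper opens to 94 mm and grips with 3 to 60 N. Pads are 16 mm wide; open, the fingers measure 119 mm over their backs; the gripper's body (75 mm by 177 mm) begins 78 mm behind the grasp point.
Start: joints at [1.091, 0.417, -0.01, 1.614, 0.005, 1.111, -0.053], TCP at [0.266, -0.566, 0.222] pointing down, gripper open.
Joint ranges: [-2.81, 2.81], [-0.39, 2.02], [-1.27, 1.25], [0.06, 2.57], [-1.19, 4.33], [0.19, 2], [-2.82, 2.82]. Speed limits (rad/s): [1.89, 1.89, 2.39, 2.39, 3.01, 3.01, 3.01].

INTERFACE

Orientations are given as a rotation vector (axis times angle).
In Python, from station import manip gives the robot as it stands.
- The arm moves only by the tool step_arm, never from a script. Its argument "motion" is a list of rows, each a list of 7 numbers: the opening, from -1 (shut) to 1 (fully open), then the shift along the world's x, y, z each as a share of 30 mm, from -1 to 1, then the turn, a rotation vector about the world's x, y, z each as a share of 0.12 rad, from -1 to 1. In form: [[gripper, x, y, z, ax, ay, az], ...]. A call has 1 to 12 rows; each row shifts and turns the commanded pose from where the row before left it; what a row does not reach is not made up. A row lasts 1/10 s, in which the tool goes at most 50 mm and 8.59 degrees, less where a joint would pass 70% of its speed; a pose out of reach is approached as far as the arm can. A call with a number of a shift or a turn outside -1 to 1 is refused whole. A call with a gripper value outside its range is refused whole. The fingers move at their own pace and stop on an object; "squeeze" is the grip in N (left out, the last holds). Time passes only in rows, so rows that do not move let the fingers close. It gives the time, the measured TCP pose, the force, the opening and the grip force at its end, in the units of the state.
- manip.state(): the state, without advancing time (a new reading comes with each control period).
- manip.snapshot(name): name is "scene" or "side" or "wrist"; returns a dict with "color" (420x560x3 uint8, blue, green, red), "intrinsics" (3x3 intrinsics, pixels), "k1" (the pictures are not rectified: a ray, as slopes to the right and down, at radius r is drawn at 1 + k1 r^2 times it, then the intrinsics apply), "origin" and "attitude" of the camera in the world; the wrist camera has in their place "mount" (4x4, takes a point from camera to tool coordinates, whose origin is the TCP and whose axes are the flange's). Camera axes: x right, y up, looking along -z (the intrinsics and any distortion apply to the point x, -y, -z); pixel columns grow to the right and rows downward; lengths in m; the calibration is good to about 2 mm. A picture is of the moment at which its call begins: read the wrist's pose just before it. There is no depth.
- manip.sign_off(): hands the job in; it is judged then, once.
The state is a dict: "t": time; "joint_positions": joint angles; "qd": joint speeds; "effort": joint torques, N m; "position": TCP position; "ee_rot": TCP orientation; "force": force on the tool from outside, world axes, zero at the start; "ft_torque": the same for the moment, N m; "finger_gap": finger opening in m; "grasp_force": force on a finger pad.
Only numpy, scipy, OpenCV 4.12 (cv2) and the standard library are available. Lean on these libraries where they do the work, as an engineer would, in place of code of your own. Each camera call takes 0.05 s, during which the arm holds its last target. There are 200 camera calls.

TASK

Someone has piled up the containers on the pantry counter. Take the stack apart and set each one on the walnut mat of its own shape, centred and lined up with the mat: the oblong box on the oblong mat, the square tin on the square mat, and the two round tins on the round mat as a small stack of their own, the wider one underneath. One round tin is standing on one of the mats at the start, so move it out of the way when you need to; set things down upright instead of dropping or tipping them, and leave the mug, the jam jar and the pepper mill where they are.

Things in the scene. Friction and masses are not known exactly. Their poses are not given: they have to be found in the camera images.
- oblong_box: Oblong white ceramic box with a flat light-wood lid (all one rigid piece), 120 x 60 mm, 40 mm high, 0.2 to 0.4 kg. Loose; the bottom of the stack, standing on the counter. Origin: centre of its underside. x along its 120 mm length, y across its 60 mm width, z up.
- square_tin: Square brushed-steel tin with a flat steel lid (one rigid piece), 58 x 58 mm (lid 56 mm), 40 mm high, 0.13 to 0.25 kg. Loose; stands on the oblong box. Origin: centre of its underside; x and y parallel to its sides, z up.
- wide_tin: The wider round tin: plain white ceramic with a flat white lid (one rigid piece), 48 mm in diameter, 36 mm high (the lid, the top 7 mm, is 45 mm in diameter), 0.08 to 0.17 kg. Loose; the top of the stack, on the square tin. Origin: centre of its underside, z up.
- small_tin: The narrower round tin: brass with a flat brass lid (one rigid piece), 36 mm in diameter, 36 mm high (the lid, the top 6 mm, is 33 mm in diameter), 0.06 to 0.11 kg. Loose; stands on one of the three mats, a different one from start to start. Origin: centre of its underside, z up.
- oblong_mat: Oblong walnut mat, 140 x 80 mm, 8 mm thick, fixed to the counter. Origin: centre of its underside (on the counter); x along its 140 mm length, y across, z up. The place of the oblong box.
- square_mat: Square walnut mat, 76 x 76 mm, 8 mm thick, fixed to the counter. Origin: centre of its underside; x and y parallel to its sides, z up. The place of the square tin (any of its four ways round).
- round_mat: Round walnut mat, 72 mm in diameter, 8 mm thick, fixed to the counter. Origin: centre of its underside. The place of the wider round tin, with the narrower one on top of it.
- mug: Bystander: blue ceramic mug, 80 mm in diameter, 90 mm high, handle towards its +y (about 40 mm more), loose, empty. Origin: centre of its underside. Leave alone.
- jam_jar: Bystander: amber glass jar with a white cap, 68 mm in diameter, 85 mm high, loose. Origin: centre of its underside. Leave alone.
- pepper_mill: Bystander: turned wooden pepper mill, 56 mm in diameter, 125 mm high, loose. Origin: centre of its underside. Leave alone.
Things that resemble listed ones, but are neither listed nor needed, are in the scene too. Leave any purple look-alike of the small_tin alone. What is shaped like the square_tin but green is not meant.

How it is judged:
By the outcome, as a careful person would: the job done as asked, in the order asked, and still so for the second after the job is handed in, with the robot touching nothing.
It also fails if it takes over 134 s, if anything falls off the work surface, if the arm or the gripper's body presses on something with over 40 N, if the wrist force passes 120 N, or if a joint passes its speed limit or range.

## Working session

There is one attempt and no reset: what is moved stays moved. The work goes in short steps, Python scripts to look and compute and a tool call to move; the robot and the scene stay as the last step left them, time stands still between calls to the robot, and variables do not carry over. Pictures are saved under pics/ and viewed, at most 14 in all, crops included, and the job is handed in when it is done.

Besides the shell and the picture viewer there is one more tool, called after "Call:" as name(argument=value, ...), one argument or row to a line, values as JSON. step_arm: Moves the arm, as the interface text tells. Its arguments: {"type":"object","properties":{"motion":{"type":"array"},"squeeze":{"type":"number"}},"required":["motion"]}

```bash
mkdir -p pics; ls; cat > h.py <<'E'
import numpy as np, cv2
from scipy.spatial.transform import Rotation as R
from station import manip
def snap(n):
    st=manip.state(); s=manip.snapshot(n); s=dict(s)
    if 'mount' in s:
        T=np.eye(4);T[:3,:3]=R.from_rotvec(st['ee_rot']).as_matrix();T[:3,3]=st['position']
        s['T']=T@np.array(s['mount'])
    else:
        T=np.eye(4);a=np.array(s['attitude'])
        T[:3,:3]=a if a.shape==(3,3) else R.from_rotvec(a).as_matrix() if a.size==3 else R.from_quat(a).as_matrix()
        T[:3,3]=s['origin'];s['T']=T
    return s
def rays(s,px):
    K=np.array(s['intrinsics']);px=np.atleast_2d(px).astype(float)
    u=cv2.undistortPoints(px[:,None],K,np.array([s['k1'],0,0,0.]))[:,0]
    d=np.c_[u[:,0],-u[:,1],-np.ones(len(u))]@s['T'][:3,:3].T
    return s['T'][:3,3],d
def plane(s,px,z):
    o,d=rays(s,px); return o+d*((z-o[2])/d[:,2])[:,None]
def proj(s,P):
    P=np.atleast_2d(P); c=(P-s['T'][:3,3])@s['T'][:3,:3]
    u=c[:,:2]/-c[:,2:]*[1,-1]; r=(u**2).sum(1,keepdims=True)
    u=u*(1+s['k1']*r);K=np.array(s['intrinsics']);return np.c_[u[:,0]*K[0,0]+K[0,2],u[:,1]*K[1,1]+K[1,2]]
E
python3 - <<'E'
from h import *
import pickle
for n in ['scene','side','wrist']:
    s=snap(n);cv2.imwrite(f'pics/{n}0.png',s['color']);pickle.dump(s,open(f'{n}0.pkl','wb'))
    print(n,s['T'].round(3).tolist(),np.shape(s.get('attitude')),s['intrinsics'],s['k1'])
print(manip.state())
E
```

```text
pics
scene [[-0.296, -0.6, 0.744, 1.457], [0.955, -0.182, 0.233, 0.321], [-0.005, 0.779, 0.627, 0.833], [0.0, 0.0, 0.0, 1.0]] (3,) [[394.75284964   0.         271.00698208]
 [  0.         394.75284964 208.70254547]
 [  0.           0.           1.        ]] -0.07130618947766096
side [[0.99, 0.089, -0.108, 0.422], [-0.14, 0.625, -0.768, -0.7], [-0.0, 0.776, 0.631, 0.687], [0.0, 0.0, 0.0, 1.0]] (3,) [[395.40350698   0.         289.28959595]
 [  0.         395.40350698 209.97339712]
 [  0.           0.           1.        ]] -0.059700294818427715
wrist [[0.424, 0.872, 0.244, 0.338], [-0.905, 0.409, 0.114, -0.531], [-0.0, -0.269, 0.963, 0.385], [0.0, 0.0, 0.0, 1.0]] () [[336.21680783   0.         283.48136727]
 [  0.         336.21680783 208.16623065]
 [  0.           0.           1.        ]] 0.02756598458849212
{'t': 0.15, 'joint_positions': array([ 1.09051975,  0.41784286, -0.01031962,  1.61398929,  0.00470818,
        1.11069322, -0.05302946]), 'qd': array([ 0.00016174, -0.00133431,  0.00058606, -0.00363567,  0.00230764,
       -0.00143949,  0.00024614]), 'effort': array([ 9.19211125e-04, -8.51534915e+01,  6.39264621e-01, -4.26131845e+01,
       -4.86571644e-02,  1.73473317e-02,  1.67181602e-04]), 'position': array([ 0.2654143 , -0.56556678,  0.22198475]), 'ee_rot': array([-3.06544563e+00, -6.83519416e-01,  4.27947834e-04]), 'force': array([-0.29764029, -0.26764768,  0.91952444]), 'ft_torque': array([ 0.0356376 , -0.01389671, -0.03678242]), 'grasp_force': 0.0, 'finger_gap': 0.09384209676216802}
```

View pics/scene0.png

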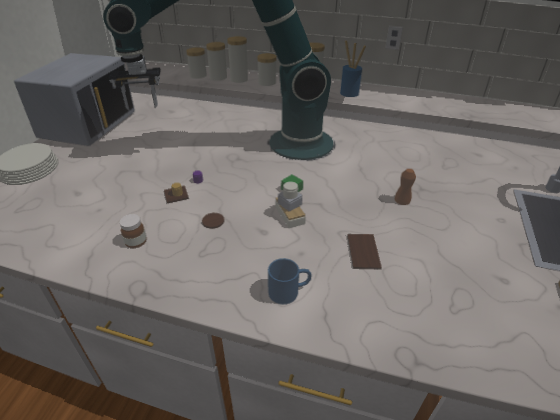

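View pics/side0.png

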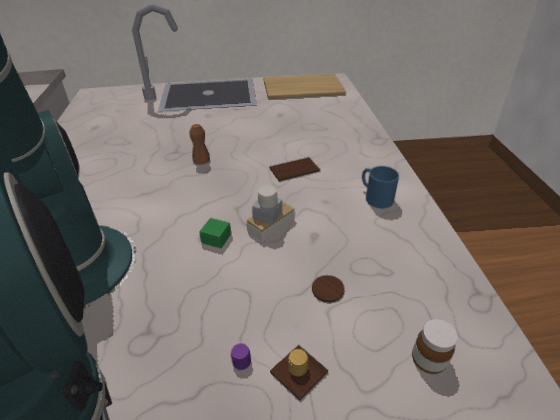

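View pics/wrist0.png

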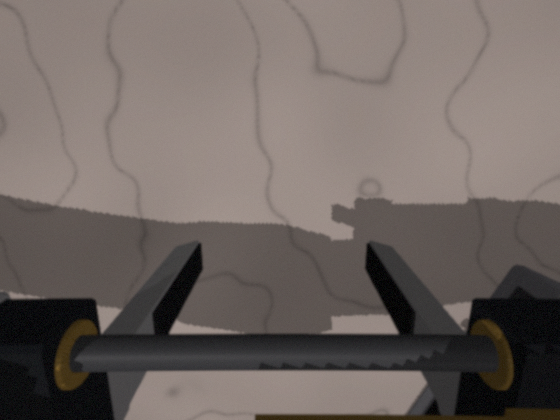

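The scene view shows the stack at about (291,200) with a green block just behind it. The brass tin stands on the square mat (177,192), the round mat is at (213,220) and the oblong mat at (364,250). The side view shows the same things: stack (268,212), brass (299,362), round mat (328,288), oblong mat (295,169). The wrist view has only bare counter.

```bash
cat > m.py <<'E'
from h import *
def comps(s,lo,hi,amin=30):
    hsv=cv2.cvtColor(s['color'],cv2.COLOR_BGR2HSV);m=cv2.inRange(hsv,np.array(lo),np.array(hi))
    m=cv2.morphologyEx(m,cv2.MORPH_CLOSE,np.ones((3,3)))
    c,_=cv2.findContours(m,cv2.RETR_EXTERNAL,cv2.CHAIN_APPROX_NONE)
    return [k for k in c if cv2.contourArea(k)>amin]
E
python3 - <<'E'
from m import *
import pickle
for n,pts in dict(scene=[(177,195),(165,192),(213,220),(364,250),(291,187),(290,200),(287,215),(303,217)],side=[(299,385),(330,288),(295,169),(268,194),(250,220),(290,212)]).items():
    s=pickle.load(open(n+'0.pkl','rb'));hsv=cv2.cvtColor(s['color'],cv2.COLOR_BGR2HSV)
    for p in pts: print(n,p,hsv[p[1],p[0]],plane(s,p,.008)[0].round(3))
    for k in comps(s,(0,50,20),(15,255,110),60):
        M=cv2.moments(k);c=(M['m10']/M['m00'],M['m01']/M['m00'])
        print('brown',np.round(c),cv2.contourArea(k),plane(s,c,.008)[0].round(3))
E
```

```text
scene (177, 195) [20 89 86] [ 0.5   -0.324  0.008]
scene (165, 192) [ 9 72 74] [ 0.497 -0.374  0.008]
scene (213, 220) [ 8 74 76] [ 0.588 -0.148  0.008]
scene (364, 250) [10 75 75] [0.584 0.335 0.008]
scene (291, 187) [ 27  15 157] [0.339 0.046 0.008]
scene (290, 200) [115  12 128] [0.414 0.062 0.008]
scene (287, 215) [ 19  84 121] [0.494 0.074 0.008]
scene (303, 217) [ 21  20 130] [0.489 0.126 0.008]
brown [428. 406.] 354.5 [1.013 0.522 0.008]
brown [223. 375.] 658.0 [1.07  0.086 0.008]
brown [ 63. 395.] 6556.5 [ 1.221 -0.227  0.008]
brown [364. 251.] 836.0 [0.588 0.334 0.008]
brown [133. 232.] 150.5 [ 0.716 -0.366  0.008]
brown [213. 220.] 215.5 [ 0.587 -0.15   0.008]
brown [175. 195.] 144.5 [ 0.503 -0.332  0.008]
brown [405. 188.] 410.5 [0.224 0.439 0.008]
side (299, 385) [ 12 130  61] [ 0.487 -0.363  0.008]
side (330, 288) [ 11 133  75] [ 0.589 -0.155  0.008]
side (295, 169) [  9 124  68] [0.585 0.324 0.008]
side (268, 194) [ 18  19 173] [0.488 0.207 0.008]
side (250, 220) [ 18  98 145] [0.43  0.1   0.008]
side (290, 212) [18 95 97] [0.539 0.118 0.008]
brown [299. 376.] 1101.5 [ 0.49  -0.347  0.008]
brown [432. 352.] 411.0 [ 0.749 -0.336  0.008]
brown [328. 288.] 647.0 [ 0.584 -0.155  0.008]
brown [534. 304.] 4315.5 [ 1.015 -0.266  0.008]
brown [294. 169.] 630.0 [0.581 0.327 0.008]
brown [487. 194.] 12670.5 [1.119 0.121 0.008]
brown [199. 146.] 496.5 [0.282 0.514 0.008]
```

Call:
step_arm(
  motion=[
    [1,0.8,0.9,0.3,0,0,0],
    [1,0.8,0.9,0.3,0,0,0],
    [1,0.8,0.9,0.3,0,0,0],
    [1,0.8,0.9,0.3,0,0,0],
    [1,0.8,0.9,0.3,0,0,0],
    [1,0.8,0.9,0.3,0,0,0],
    [1,0.8,0.9,0.3,0,0,0],
    [1,0.8,0.9,0.3,0,0,0],
    [1,0,0,0,0,0,0],
  ],
)

```text
t: 1.05
position: [0.4611, -0.3457, 0.2955]
ee_rot: [-3.064, -0.694, -0.003]
force: [0.0, -0.3, 0.4]
finger_gap: 0.0939
grasp_force: 0.0
```

```bash
python3 - <<'E'
from h import *
import pickle
s=snap('wrist');cv2.imwrite('pics/w1.png',s['color']);pickle.dump(s,open('w1.pkl','wb'));print(manip.state()['position'])
E
```

```text
[ 0.45907173 -0.34790401  0.29474123]
```

View pics/w1.png

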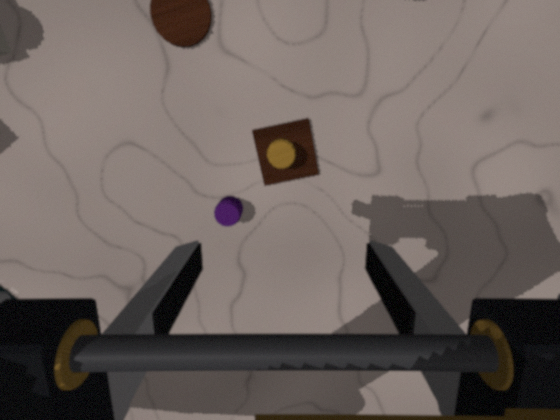

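The wrist view shows the round mat at (182,18), the square mat at (286,152) with the brass tin on it at (282,153), and the purple look-alike at (229,211).

Call:
step_arm(
  motion=[
    [1,0.4,0.9,0,0,0,0],
    [1,0.4,0.9,0,0,0,0],
    [1,0.4,0.9,0,0,0,0],
    [1,0.4,0.9,0,0,0,0],
    [1,0,0,0,0,0,0],
    [1,0,0,0,0,0,0],
  ],
)

```text
t: 1.7
position: [0.505, -0.2425, 0.2941]
ee_rot: [-3.066, -0.683, 0.001]
force: [-0.3, -0.1, -0.1]
finger_gap: 0.0938
grasp_force: 0.0
```

```bash
cat > w.py <<'E'
import sys,pickle
from h import *
n=sys.argv[1]; s=snap('wrist');cv2.imwrite(f'pics/{n}.png',s['color']);pickle.dump(s,open(n+'.pkl','wb'));print(manip.state()['position'],manip.state()['ee_rot'])
E
python3 w.py w2
```

```text
[ 0.50476296 -0.24312339  0.29410363] [ 3.06677860e+00  6.81437867e-01 -1.27544801e-03]
```

Call:
step_arm(
  motion=[
    [1,-0.5,0.9,0.4,0,0,0],
    [1,-0.5,0.9,0.4,0,0,0],
    [1,-0.5,0.9,0.4,0,0,0],
    [1,-0.5,0.9,0.4,0,0,0],
    [1,-0.5,0.9,0.4,0,0,0],
    [1,-0.5,0.9,0.4,0,0,0],
    [1,-0.5,0.9,0,0,0,0],
    [1,-0.5,0.9,0,0,0,0],
    [1,0,0.6,0,0,0,0],
    [1,0,0,0,0,0,0],
    [1,0,0,0,0,0,0],
  ],
)

```text
t: 2.85
position: [0.3856, -0.009, 0.3664]
ee_rot: [3.067, 0.681, 0.0]
force: [-1.4, 0.2, 0.3]
finger_gap: 0.0941
grasp_force: 0.0
```

```bash
python3 w.py w3
```

```text
[ 0.38563382 -0.00922275  0.36633799] [-3.06673009e+00 -6.80569592e-01  2.98545851e-04]
```

View pics/w3.png

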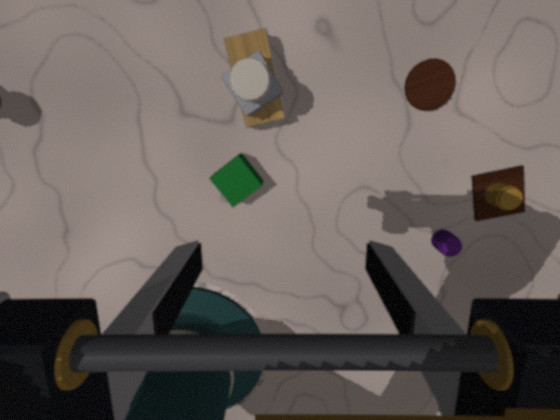

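The stack is at (252,80): the white round tin on the steel square, on the wood-lidded box. The green block is at (237,180), the round mat at (430,84) and the square mat with the brass tin at (500,193).

Call:
step_arm(
  motion=[
    [1,0.4,0.8,-0.2,0,0,0],
    [1,0.4,0.8,-0.2,0,0,0],
    [1,0.4,0.8,-0.2,0,0,0],
    [1,0.4,0.8,-0.2,0,0,0],
    [1,0,0,0,0,0,0],
    [1,0,0,0,0,0,0],
  ],
)

```text
t: 3.5
position: [0.4338, 0.0872, 0.342]
ee_rot: [-3.066, -0.682, 0.002]
force: [0.6, 0.6, -0.6]
finger_gap: 0.0941
grasp_force: 0.0
```

```bash
python3 w.py w4
```

```text
[0.43370037 0.08687608 0.34218354] [-3.06658993e+00 -6.81212079e-01  1.27949217e-03]
```

Call:
step_arm(
  motion=[
    [1,0.4,0.9,0,0,0,0],
    [1,0.4,0.9,0,0,0,0],
    [1,0.4,0.9,0,0,0,0],
    [1,0.4,0.9,0,0,0,0],
    [1,0,0,0,0,0,0],
    [1,0,0,0,0,0,0],
  ],
)

```text
t: 4.15
position: [0.4817, 0.1952, 0.3422]
ee_rot: [3.066, 0.683, -0.001]
force: [-0.3, -0.6, -0.3]
finger_gap: 0.0942
grasp_force: 0.0
```

```bash
python3 w.py w5; python3 - <<'E'
from m import *
import pickle
for n in ['w1','w2','w3','w4','w5']:
    s=pickle.load(open(n+'.pkl','rb'))
    print(n)
    for nm,lo,hi,z in [('brown',(0,60,20),(16,255,110),.008),('brass',(17,100,60),(30,255,255),.044),('green',(45,100,20),(80,255,255),.04)]:
        for k in comps(s,lo,hi,150):
            if k[:,0,1].max()>300: continue
            h=cv2.convexHull(k)
            (c,wh,a)=cv2.minAreaRect(h)
            b=cv2.boxPoints((c,wh,a)); B=plane(s,b,z)
            e=[B[1]-B[0],B[2]-B[1]]
            print(nm,np.round(c),plane(s,c,z)[0].round(4),'meancorn',B.mean(0).round(4)[:2],'sides',[round(float(np.linalg.norm(x)),4) for x in e],'ang',[round(float(np.degrees(np.arctan2(x[1],x[0]))),1) for x in e])
E
python3 - <<'E'
import cv2,numpy as np
a=cv2.imread('pics/w4.png');cv2.imwrite('pics/w4b.png',a)
E
```

```text
[0.48167784 0.19475264 0.34239775] [ 3.06630431e+00  6.81220395e-01 -4.62250287e-04]
w1
brown [286. 152.] [ 0.4925 -0.3346  0.008 ] meancorn [ 0.4917 -0.3349] sides [0.0749, 0.0746] ang [-52.8, -140.9]
brown [180.  23.] [ 0.5753 -0.155   0.008 ] meancorn [ 0.5748 -0.1553] sides [0.0713, 0.0489] ang [-64.0, -158.2]
brass [281. 154.] [ 0.4912 -0.328   0.044 ] meancorn [ 0.491  -0.3281] sides [0.0351, 0.035] ang [-20.3, -108.9]
w2
brown [340. 211.] [ 0.4931 -0.3342  0.008 ] meancorn [ 0.4924 -0.3345] sides [0.0748, 0.0751] ang [-53.0, -140.1]
brown [245.  88.] [ 0.5859 -0.1506  0.008 ] meancorn [ 0.5851 -0.151 ] sides [0.0692, 0.0697] ang [-5.6, -89.7]
brown [446.  34.] [ 0.7432 -0.3455  0.008 ] meancorn [ 0.7426 -0.346 ] sides [0.0428, 0.0738] ang [-39.5, -118.8]
brass [337. 216.] [ 0.4925 -0.3236  0.044 ] meancorn [ 0.4923 -0.3238] sides [0.0351, 0.0432] ang [-17.9, -109.5]
brass [ 41. 121.] [0.4488 0.0456 0.044 ] meancorn [0.4485 0.0455] sides [0.0585, 0.0285] ang [-40.4, -136.7]
brass [22. 56.] [0.5092 0.0806 0.044 ] meancorn [0.5083 0.0798] sides [0.0354, 0.0734] ang [-44.9, -141.8
[... 1411 characters left out ...]
sides [0.0536, 0.0188] ang [-50.8, -139.0]
brass [299. 118.] [0.511  0.1012 0.044 ] meancorn [0.5107 0.1011] sides [0.0534, 0.0452] ang [-54.2, -141.5]
green [281. 238.] [0.3462 0.0512 0.04  ] meancorn [0.3457 0.051 ] sides [0.0609, 0.0618] ang [-27.6, -119.7]
w5
brown [ 67. 228.] [0.2576 0.4599 0.008 ] meancorn [0.2567 0.46  ] sides [0.146, 0.0581] ang [-39.0, -136.5]
brown [519. 204.] [ 0.5854 -0.1491  0.008 ] meancorn [ 0.5848 -0.1493] sides [0.0724, 0.0701] ang [-65.1, -143.3]
brown [222.  57.] [0.5866 0.3358 0.008 ] meancorn [0.5834 0.3347] sides [0.1418, 0.0799] ang [13.1, -70.7]
brass [353. 183.] [0.5124 0.1029 0.044 ] meancorn [0.5121 0.1028] sides [0.0544, 0.044] ang [-53.5, -139.9]
```

View pics/w4.png

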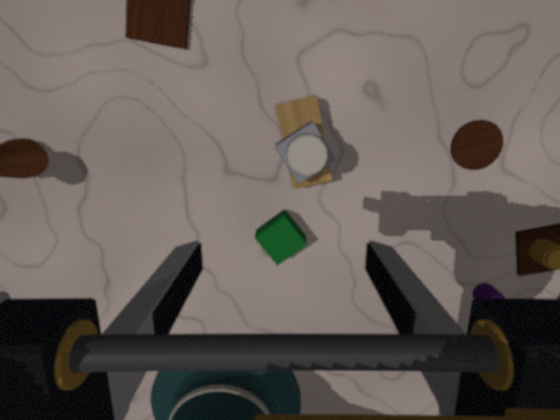

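The w4 view shows the stack with the wide tin at (306,156), box lid ends near (300,105) and (315,180), the oblong mat's end at (158,24) and the round mat at (476,144).

```bash
cat >> m.py <<'E'
def quad(k):
    """refined corners of a quadrilateral contour"""
    h=cv2.convexHull(k);L=cv2.arcLength(h,True)
    for e in np.linspace(.02,.15,27):
        q=cv2.approxPolyDP(h,e*L,True)[:,0].astype(float)
        if len(q)<=4: break
    if len(q)!=4: return None
    P=k[:,0].astype(float);ls=[]
    for i in range(4):
        a,b=q[i],q[(i+1)%4];d=b-a;l=np.hypot(*d);d/=l
        t=(P-a)@d;n=abs((P-a)@[-d[1],d[0]])
        S=P[(t>.15*l)&(t<.85*l)&(n<3)].astype(np.float32)
        if len(S)<4: return None
        vx,vy,x,y=cv2.fitLine(S,cv2.DIST_HUBER,0,.01,.01).ravel();ls.append(np.cross([x,y,1],[x+vx,y+vy,1]))
    c=np.array([np.cross(ls[i-1],ls[i]) for i in range(4)]);return c[:,:2]/c[:,2:]
def tri(views):
    A=np.zeros((3,3));b=np.zeros(3)
    for s,p in views:
        o,d=rays(s,p);d=d[0]/np.linalg.norm(d[0]);M=np.eye(3)-np.outer(d,d);A+=M;b+=M@o
    return np.linalg.solve(A,b)
E
python3 - <<'E'
from m import *
import pickle
S={n:pickle.load(open(n+'.pkl','rb')) for n in ['w1','w2','w3','w4','w5']}
def rep(q,s,z):
    B=plane(s,q,z)[:,:2];B=B[np.argsort(np.arctan2(*(B-B.mean(0)).T[::-1]))]
    e=np.roll(B,-1,0)-B
    print('  c',B.mean(0).round(4),'sides',np.linalg.norm(e,axis=1).round(4),'ang',(np.degrees(np.arctan2(e[:,1],e[:,0]))%180).round(1))
def find(n,P,lo,hi):
    s=S[n];p=proj(s,P)[0];ks=comps(s,lo,hi,150)
    ks=[k for k in ks if cv2.pointPolygonTest(k,tuple(map(float,p)),False)>=0]
    return s,(ks[0] if ks else None)
BR=((0,60,20),(16,255,110));BZ=((0,60,20),(30,255,255))
for nm,P,ns,rg in [('square',[.492,-.334,.008],['w1','w2','w3'],BZ),('round',[.585,-.15,.008],['w2','w3','w4'],BR),('oblong',[.584,.335,.008],['w5'],BR)]:
    print(nm);v=[];V=[]
    for n in ns:
        s,k=find(n,P,*rg)
        if k is None: print(n,'none');continue
        if nm=='round':
            e=cv2.fitEllipse(k);print(' ',n,plane(s,e[0],.008)[0].round(4));v.append((s,e[0]))
        else:
            q=quad(k)
            if q is None: print(n,'noquad');continue
            print(n);rep(q,s,.008);v.append((s,q.mean(0)));V.append((s,q))
    if len(v)>1: print(' tri',tri(v).round(4))
for n in S:
    s=S[n];g=cv2.cvtColor(s['color'],cv2.COLOR_BGR2GRAY)
    p=proj(s,[.455,.06,.116])[0]; x,y=p.astype(int)
    if not(40<x<520 and 40<y<300): continue
    c=cv2.resize(g[y-40:y+40,x-40:x+40],None,fx=4,fy=4,interpolation=cv2.INTER_CUBIC)
    C=cv2.HoughCircles(c,cv2.HOUGH_GRADIENT,1.2,60,param1=80,param2=20,minRadius=60,maxRadius=110)
    if C is not None:
        C=C[0][:3];print(n,[( (a/4+x-40-.4).round(1),(b/4+y-40-.4).round(1),(r/4).round(1)) for a,b,r in C])
    cv2.imwrite(f'pics/st_{n}.png',cv2.resize(s['color'][y-50:y+50,x-50:x+50],None,fx=4,fy=4,interpolation=cv2.INTER_CUBIC)); print(n,x-50,y-50)
ims=[cv2.imread(f'pics/st_{n}.png') for n in ['w3','w4']]
cv2.imwrite('pics/st.png',np.hstack(ims))
E
```

```text
square
w1
  c [ 0.4917 -0.3347] sides [0.0733 0.0742 0.0735 0.0739] ang [ 37.3 127.2  37.6 127.3]
w2
  c [ 0.492  -0.3341] sides [0.0733 0.0735 0.0742 0.0739] ang [ 37.6 126.7  37.2 127.4]
w3
  c [ 0.4911 -0.333 ] sides [0.074  0.075  0.0742 0.0777] ang [ 38.2 127.3  36.2 127.4]
 tri [ 0.4921 -0.3345  0.0055]
round
  w2 [ 0.5859 -0.1505  0.008 ]
  w3 [ 0.5852 -0.1499  0.008 ]
  w4 [ 0.5854 -0.1493  0.008 ]
 tri [ 0.5858 -0.1503  0.0062]
oblong
w5
  c [0.5838 0.3334] sides [0.1383 0.0786 0.1365 0.0792] ang [ 15.8 106.9  15.5 105.7]
w3 205 53
w4 [(np.float64(306.6), np.float64(155.2), np.float32(19.6))]
w4 262 128
w5 [(np.float64(384.1), np.float64(262.2), np.float32(19.1))]
w5 323 199
```

View pics/st.png

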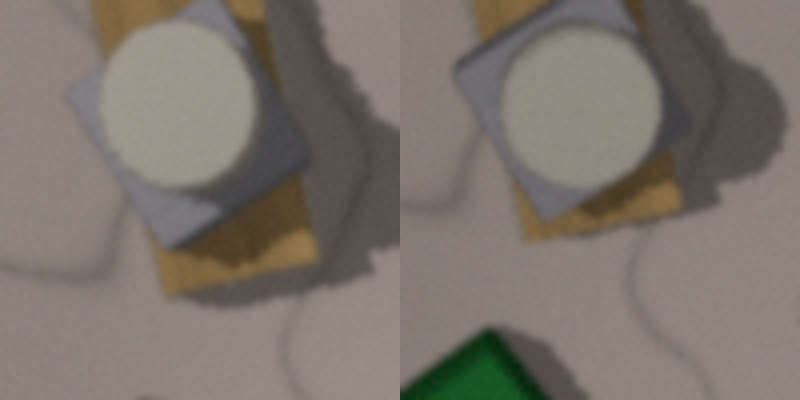

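The crops give the square tin's lid corners (left, bottom, right) and the box's lower lid corners in both views.

```bash
python3 - <<'E'
from m import *
import pickle
S={n:pickle.load(open(n+'.pkl','rb')) for n in ['w1','w2','w3','w4','w5','scene0','side0']}
s3,s4=S['w3'],S['w4']
T=lambda a,b:print(tri([(s3,a),(s4,b)]).round(4))
print('wide');T((250,79.2),(306.6,155.2)); print(plane(s4,(306.6,155.2),.116),plane(s3,(250,79.2),.116))
print('sq')
a=[(222,76.7),(247.5,115.5),(282,93)];b=[(275.7,146),(299,183.5),(334.5,160.5)]
for i,j in zip(a,b):T(i,j)
for s,q in((s3,a),(s4,b)):
    B=plane(s,q,.08)[:,:2];e=np.diff(B,axis=0);print('ctr',(B[0]+B[2])/2,np.linalg.norm(e,axis=1),np.degrees(np.arctan2(e[:,1],e[:,0])))
print('box')
T((247,127),(293.2,188));T((284,118),(332.5,180))
for n in('w3','w4','w5'):
    s=S[n];p=proj(s,[[.43,.03,.04],[.53,.13,.04]]);x0,y0=(p.min(0)-45).astype(int);x1,y1=(p.max(0)+45).astype(int)
    ks=[k for k in comps(s,(14,70,50),(30,255,255),60) if x0<k[:,0,0].mean()<x1 and y0<k[:,0,1].mean()<y1]
    if not ks:continue
    q=quad(np.vstack(ks)) ; 
    b=cv2.boxPoints(cv2.minAreaRect(np.vstack(ks)))
    for Q in(q,b):
        if Q is None: print(n,'none');continue
        B=plane(s,Q,.04)[:,:2];e=np.roll(B,-1,0)-B;print(n,Q.round(0).tolist(),B.mean(0).round(4),np.linalg.norm(e,axis=1).round(3),(np.degrees(np.arctan2(e[:,1],e[:,0]))%180).round(1))
# brass: top centre two views
ps=[]
for n in('w1','w2','w3'):
    s=S[n];k=max([k for k in comps(s,(17,100,60),(30,255,255),100) if abs(k[:,0].mean(0)-proj(s,[.492,-.33,.03])[0]).max()<20],key=cv2.contourArea)
    P=plane(s,k[:,0],.044)[:,:2]; o=s['T'][:2,3]
    # far-from-camera edge of top circle is unoccluded: use top lid by fitting far arc
    d=(P.mean(0)-o);d/=np.linalg.norm(d);t=P@d;n_=P@[-d[1],d[0]]
    print(n,'far arc ctr',(d*(t.max()-.0165)+np.array([-d[1],d[0]])*(n_.max()+n_.min())/2).round(4), 'width',np.ptp(n_),np.ptp(t))
E
```

```text
wide
[0.4767 0.0773 0.1101]
[[0.47656585 0.07823266 0.116     ]] [[0.47703588 0.07623732 0.116     ]]
sq
[0.4669 0.1142 0.0748]
[0.437  0.0667 0.0774]
[0.4818 0.0377 0.0702]
ctr [0.47369344 0.07549366] [0.05533704 0.05212134] [-121.76260122  -33.37493773]
ctr [0.47517974 0.07678282] [0.05603452 0.0532703 ] [-122.98810354  -31.33836198]
box
[0.4198 0.0653 0.0304]
[0.4546 0.022  0.0406]
w3 [[283.0, 118.0], [249.0, 126.0], [223.0, 38.0], [265.0, 28.0]] [0.4837 0.079 ] [0.05  0.116 0.056 0.115] [128.2  40.6 127.3  37.3]
w3 [[223.0, 37.0], [265.0, 28.0], [286.0, 118.0], [245.0, 127.0]] [0.4834 0.0793] [0.056 0.116 0.06  0.117] [127.1  39.1 128.   37. ]
w4 [[330.0, 181.0], [295.0, 188.0], [275.0, 105.0], [317.0, 95.0]] [0.4832 0.0795] [0.051 0.115 0.056 0.116] [126.6  39.1 127.8  36.2]
w4 [[274.0, 104.0], [316.0, 95.0], [335.0, 180.0], [293.0, 189.0]] [0.4838 0.0788] [0.056 0.117 0.06  0.117] [126.9  39.7 127.9  37.8]
w5 none
w5 [[330.0, 169.0], [370.0, 163.0], [376.0, 198.0], [336.0, 205.0]] [0.5104 0.1008] [0.057 0.051 0.058 0.052] [124.6  38.4 124.9  36.5]
w1 far arc ctr [ 0.4896 -0.3282] width 0.0357337698966565 0.0366653018933894
w2 far arc ctr [ 0.4895 -0.3281] width 0.03534166044720932 0.044153079768668786
w3 far arc ctr [ 0.4905 -0.3287] width 0.03438476390113793 0.05663381232483705
```

Call:
step_arm(
  motion=[
    [1,-0.04,-0.98,-0.5,0,0,0],
    [1,-0.04,-0.98,-0.5,0,0,0],
    [1,-0.04,-0.98,-0.5,0,0,0],
    [1,-0.04,-0.97,-0.5,0,0,0],
    [1,0,0,-1,0,0,0],
    [1,0,0,-1,0,0,0],
    [1,0,0,-1,0,0,0],
    [1,0,0,-1,0,0,0],
    [1,0,0,-0.9,0,0,0],
    [1,0,0,-0.3,0,0,0],
    [1,0,0,0,0,0,0],
    [1,0,0,0,0,0,0],
  ],
)

```text
t: 5.4
position: [0.4773, 0.0785, 0.1276]
ee_rot: [3.066, 0.683, 0.002]
force: [-0.0, 0.6, -0.1]
finger_gap: 0.0941
grasp_force: 0.0
```

```bash
python3 w.py w6
```

```text
[0.47744    0.07867542 0.12779342] [3.06599228e+00 6.82812701e-01 2.79683824e-03]
```

View pics/w6.png

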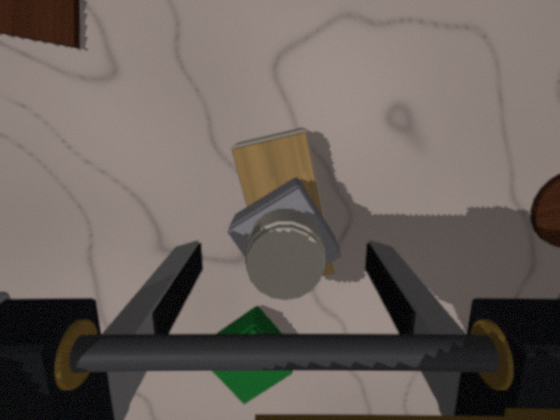

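The tin sits centred between the fingers at (285,255). I'll lower and grip.

Call:
step_arm(
  motion=[
    [1,0,-0.03,-0.6,0,0,0],
    [1,0,0,-0.3,0,0,0],
    [1,0,0,0,0,0,0],
    [-0.2,0,0,0,0,0,0],
    [-0.4,0,0,0,0,0,0],
    [-0.4,0,0,0,0,0,0],
    [-0.4,0,0,0,0,0,0],
    [-0.4,0,0,0,0,0,0],
  ],
  squeeze=12,
)

```text
t: 6.25
position: [0.4768, 0.078, 0.0996]
ee_rot: [3.066, 0.684, 0.0]
force: [-0.3, 0.1, -1.0]
finger_gap: 0.0574
grasp_force: 0.0
```

Call:
step_arm(
  motion=[
    [-0.4,0,0,0,0,0,0],
    [-0.4,0,0,0,0,0,0],
    [-0.4,0,0,0,0,0,0],
    [-0.4,0,0,0,0,0,0],
    [-0.4,0,0,0.5,0,0,0],
    [-0.4,0,0,1,0,0,0],
    [-0.4,0,0,0.5,0,0,0],
  ],
)

```text
t: 6.95
position: [0.4771, 0.0783, 0.161]
ee_rot: [-3.066, -0.684, -0.002]
force: [0.8, 0.0, -0.8]
finger_gap: 0.0476
grasp_force: 12.0
```

Call:
step_arm(
  motion=[
    [-0.4,0.45,-0.95,0,0,0,0],
    [-0.4,0.45,-0.95,0,0,0,0],
    [-0.4,0.45,-0.95,0,0,0,0],
    [-0.4,0.45,-0.95,0,0,0,0],
    [-0.4,0.45,-0.95,-0.4,0,0,0],
    [-0.4,0.45,-0.95,-0.4,0,0,0],
    [-0.4,0.45,-0.95,-0.5,0,0,0],
    [-0.4,0.45,-0.95,-0.5,0,0,0],
    [-0.4,0,0,-0.5,0,0,0],
    [-0.4,0,0,0,0,0,0],
    [-0.4,0,0,0,0,0,0],
  ],
)

```text
t: 8.05
position: [0.5845, -0.1489, 0.0905]
ee_rot: [-3.065, -0.685, 0.001]
force: [-0.1, 0.6, -0.6]
finger_gap: 0.0478
grasp_force: 12.0
```

```bash
python3 w.py w7; python3 - <<'E'
from m import *
import pickle
s=pickle.load(open('w7.pkl','rb'));st=manip.state()
g=cv2.cvtColor(s['color'],cv2.COLOR_BGR2GRAY)
C=cv2.HoughCircles(cv2.resize(g[180:330,200:370],None,fx=3,fy=3),cv2.HOUGH_GRADIENT,1.2,60,param1=80,param2=20,minRadius=80,maxRadius=170)
for a,b,r in C[0][:3]: 
    p=(a/3+200,b/3+180);print(p,r/3,plane(s,p,st['position'][2]+.0164)-st['position'])
for k in comps(s,(0,60,20),(16,255,110),150):
    e=cv2.fitEllipse(k);print(np.round(e[0]),plane(s,e[0],.008)[0].round(4))
E
```

```text
[ 0.5849013  -0.14891537  0.0911198 ] [-3.06561927e+00 -6.85778468e-01 -7.81832150e-04]
(np.float32(287.0), np.float32(224.2)) 47.34667 [[0.02929171 0.01245475 0.0164    ]]
(np.float32(280.2), np.float32(280.2)) 50.666668 [[0.00240573 0.00333143 0.0164    ]]
[287. 214.] [ 0.5924 -0.1476  0.008 ]
```

View pics/w7.png

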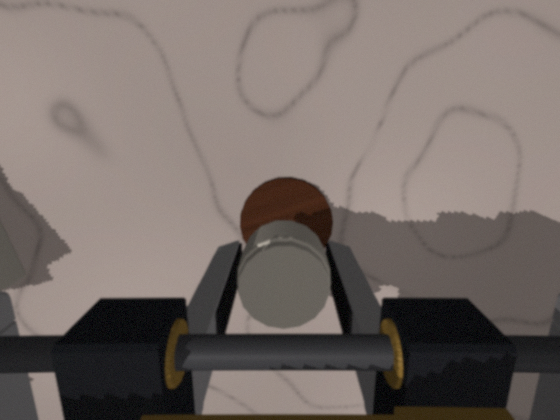

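The held tin's lid is centred at about (284,280). The mat's visible arc has its top at row 177 and its sides at columns 240 and 333.

```bash
python3 - <<'E'
from m import *
import pickle
s=pickle.load(open('w7.pkl','rb'));p=np.array([0.5849013,-0.14891537,0.0911198])
for q in[(284,279.5),(284,282)]: print('tin',plane(s,q,p[2]+.0164)[0]-p)
k=max(comps(s,(0,60,20),(16,255,110),150),key=cv2.contourArea)[:,0]
k=k[k[:,1]<222]; P=plane(s,k,.008)[:,:2]
A=np.c_[2*P,np.ones(len(P))];x=np.linalg.lstsq(A,(P**2).sum(1),rcond=None)[0];print('mat',x[:2],np.sqrt(x[2]+x[:2]@x[:2]))
E
```

```text
tin [0.00351405 0.00184154 0.0164    ]
tin [0.00231961 0.00127957 0.0164    ]
mat [ 0.59554235 -0.145818  ] 0.02689357800445461
```

```bash
python3 - <<'E'
from m import *
import pickle
s=pickle.load(open('w7.pkl','rb'))
k0=max(comps(s,(0,60,20),(16,255,110),150),key=cv2.contourArea)[:,0]
for m in(200,208,216):
    k=k0[k0[:,1]<m]; P=plane(s,k,.008)[:,:2];c=P.mean(0);P=P-c
    A=np.c_[2*P,np.ones(len(P))];x=np.linalg.lstsq(A,(P**2).sum(1),rcond=None)[0];print('mat',x[:2]+c,np.sqrt(x[2]+x[:2]@x[:2]))
    # fixed radius
    from scipy.optimize import least_squares
    r=least_squares(lambda v:np.hypot(*(P-v).T)-.0355,[-.02,0]);print(r.x+c)
E
```

```text
mat [ 0.58554134 -0.15040695] 0.03507933605901404
[ 0.58510349 -0.15061224]
mat [ 0.58579794 -0.15021611] 0.03479833154248436
[ 0.58503425 -0.15057393]
mat [ 0.58574272 -0.15022305] 0.03484206851468572
[ 0.58500059 -0.15057127]
```

Call:
step_arm(
  motion=[
    [-0.4,-0.03,-0.07,-0.6,0,0,0],
    [-0.4,0,0,-0.6,0,0,0],
    [-0.4,0,0,-0.5,0,0,0],
    [-0.4,0,0,-0.25,0,0,0],
    [-0.4,0,0,-0.1,0,0,0],
    [-0.4,0,0,0,0,0,0],
    [-0.4,0,0,0,0,0,0],
  ],
)

```text
t: 8.8
position: [0.5842, -0.1521, 0.0296]
ee_rot: [3.066, 0.684, 0.001]
force: [-0.5, -0.2, -0.9]
finger_gap: 0.0477
grasp_force: 12.0
```

Call:
step_arm(
  motion=[
    [-0.4,0,0.02,-0.04,0,0,0],
    [-0.4,0,0,-0.03,0,0,0],
    [-0.4,0,0,0,0,0,0],
  ],
)

```text
t: 9.1
position: [0.5841, -0.1514, 0.0274]
ee_rot: [3.066, 0.684, 0.001]
force: [-1.9, 0.4, 6.7]
finger_gap: 0.0481
grasp_force: 12.0
```

Contact is felt (6.7 N). Next I'll release, rise and back off to look.

Call:
step_arm(
  motion=[
    [0,0,0,0,0,0,0],
    [0.5,0,0,0,0,0,0],
    [0.8,0,0,0,0,0,0],
    [0.8,0,0,0,0,0,0],
    [0.8,0,0,0,0,0,0],
    [0.8,0,0,0.5,0,0,0],
    [0.8,0,0,1,0,0,0],
    [0.8,0,0,1,0,0,0],
    [1,-0.5,-0.6,1,0,0,0],
    [1,-0.5,-0.6,1,0,0,0],
    [1,0,0,0,0,0,0],
    [1,0,0,0,0,0,0],
  ],
)

```text
t: 10.3
position: [0.554, -0.1879, 0.1631]
ee_rot: [3.065, 0.682, 0.002]
force: [0.5, 0.3, 0.1]
finger_gap: 0.0941
grasp_force: 0.0
```

```bash
python3 w.py w8
```

```text
[ 0.5538774  -0.18713867  0.16214083] [3.06620617e+00 6.83869259e-01 4.66018260e-04]
```

View pics/w8.png

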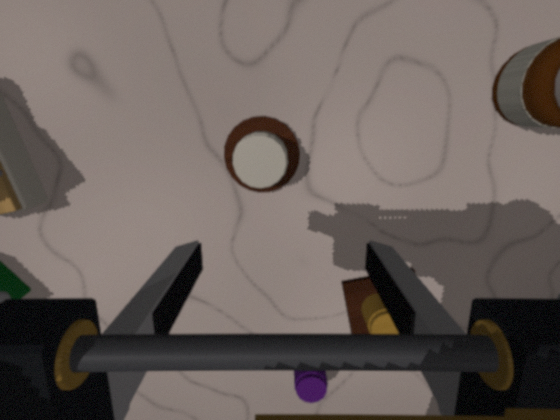

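The wide tin stands upright on the round mat, lid at (260,160), mat at (262,154).

```bash
python3 - <<'E'
from m import *
import pickle
from scipy.optimize import least_squares
s=pickle.load(open('w8.pkl','rb'))
def circ(P,r):
    c=P.mean(0);f=least_squares(lambda v:np.hypot(*(P-c-v[:2]).T)-v[2],[0,0,r],loss='soft_l1',f_scale=.0005);return (f.x[:2]+c).round(4),f.x[2].round(4)
k=[k for k in comps(s,(0,60,20),(16,255,110),150) if 200<k[:,0,0].mean()<320 and k[:,0,1].mean()<200]
h=cv2.convexHull(np.vstack(k))[:,0];print('mat',circ(plane(s,h,.008)[:,:2],.036))
g=cv2.cvtColor(s['color'],cv2.COLOR_BGR2GRAY)
m=((g>np.percentile(g[150:170,250:270],50)-25)*255).astype(np.uint8)
m[:, :215]=0;m[:,310:]=0;m[:100]=0;m[205:]=0
n,l,_,_=cv2.connectedComponentsWithStats(m);m=(l==l[160,260]).astype(np.uint8)
c=max(cv2.findContours(m,0,1)[0],key=cv2.contourArea)[:,0]
print(cv2.boundingRect(c));print('lid',circ(plane(s,c,.044)[:,:2],.0225))
print(plane(s,cv2.fitEllipse(c)[0],.044)[0])
E
```

```text
mat (array([ 0.585 , -0.1506]), np.float64(0.0354))
(233, 134, 53, 53)
lid (array([ 0.5842, -0.151 ]), np.float64(0.0217))
[ 0.58459391 -0.15076329  0.044     ]
```

Call:
step_arm(
  motion=[
    [0.3,-0.43,-0.94,0,0,0,0],
    [0.3,-0.43,-0.94,0,0,0,0],
    [0.3,-0.43,-0.94,0,0,0,0],
    [0.3,-0.43,-0.94,0,0,0,0],
    [0.3,-0.41,-0.94,0,0,0,0],
    [0.3,0,0,-1,0,0,0],
    [0.3,0,0,-1,0,0,0],
    [0.3,0,0,-0.4,0,0,0],
    [0.3,0,0,0,0,0,0],
    [0.3,0,0,0,0,0,0],
  ],
)

```text
t: 11.35
position: [0.4906, -0.328, 0.0905]
ee_rot: [-3.066, -0.685, -0.001]
force: [-0.2, -0.4, -0.0]
finger_gap: 0.0609
grasp_force: 0.0
```

```bash
python3 w.py w9;  python3 - <<'E'
from m import *
import pickle
s=pickle.load(open('w9.pkl','rb'))
for k in comps(s,(17,100,60),(30,255,255),300): print(cv2.boundingRect(k),plane(s,cv2.fitEllipse(k)[0],.044)[0])
for q in[(284,250),(284,270)]:print(plane(s,q,.044))
E
```

```text
[ 0.49076707 -0.3283542   0.09093787] [3.06537219e+00 6.84668848e-01 1.37752303e-03]
(133, 320, 29, 69) [ 0.36824519 -0.27571799  0.044     ]
(408, 319, 27, 70) [ 0.45490546 -0.4551214   0.044     ]
(258, 202, 53, 62) [ 0.49474178 -0.32595576  0.044     ]
[[ 0.48432048 -0.33113311  0.044     ]]
[[ 0.47107877 -0.33735967  0.044     ]]
```

View pics/w9.png

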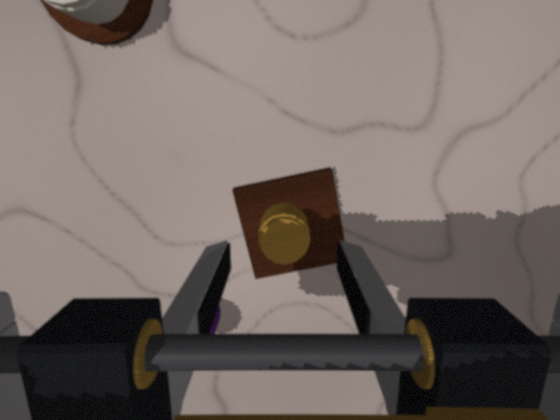

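The brass lid is centred at about (284,240), which lies under the TCP. Descend and grip.

Call:
step_arm(
  motion=[
    [0.3,0,0,-0.8,0,0,0],
    [0.3,0,0,-0.8,0,0,0],
    [0.3,0,0,-0.35,0,0,0],
    [0.3,0,0,-0.13,0,0,0],
    [0.3,0,0,0,0,0,0],
    [-0.5,0,0,0,0,0,0],
    [-0.5,0,0,0,0,0,0],
    [-0.5,0,0,0,0,0,0],
    [-0.5,0,0,0,0,0,0],
    [-0.5,0,0,0,0,0,0],
  ],
  squeeze=10,
)

```text
t: 12.4
position: [0.4901, -0.3286, 0.0278]
ee_rot: [3.066, 0.684, 0.0]
force: [-1.4, 0.3, 5.9]
finger_gap: 0.0358
grasp_force: 10.0
```

Call:
step_arm(
  motion=[
    [-0.5,0,0,0.5,0,0,0],
    [-0.5,0,0,1,0,0,0],
    [-0.5,0,0,1,0,0,0],
    [-0.5,0.52,0.98,0.4,0,0,0],
    [-0.5,0.52,0.98,0,0,0,0],
    [-0.5,0.52,0.98,0,0,0,0],
    [-0.5,0.52,0.98,0,0,0,0],
    [-0.5,0.52,0.98,0,0,0,0],
    [-0.5,0.52,0.98,0,0,0,0],
    [-0.5,0,0,-0.3,0,0,0],
    [-0.5,0,0,0,0,0,0],
    [-0.5,0,0,0,0,0,0],
  ],
)

```text
t: 13.6
position: [0.583, -0.1531, 0.1057]
ee_rot: [3.066, 0.682, -0.001]
force: [0.3, 0.4, -0.3]
finger_gap: 0.0356
grasp_force: 10.0
```

```bash
python3 w.py w10; python3 - <<'E'
from m import *
import pickle
s=pickle.load(open('w10.pkl','rb'));p=manip.state()['position']
for k in comps(s,(17,100,50),(32,255,255),300):
    r=cv2.boundingRect(k)
    if 220<r[0]<300: 
        print(r); R=r[2]/2*33/36; c=(r[0]+r[2]/2-.5,r[1]+r[3]-R); print(c,plane(s,c,p[2]+.0162)[0]-p,plane(s,c,p[2]+.0162)[0])
E
```

```text
[ 0.58312802 -0.1533255   0.10585274] [ 3.06643349e+00  6.81318517e-01 -4.37517133e-04]
(248, 230, 72, 86)
(283.5, 283.0) [0.00169758 0.00133699 0.0162    ] [ 0.5848256  -0.15198851  0.12205274]
```

View pics/w10.png

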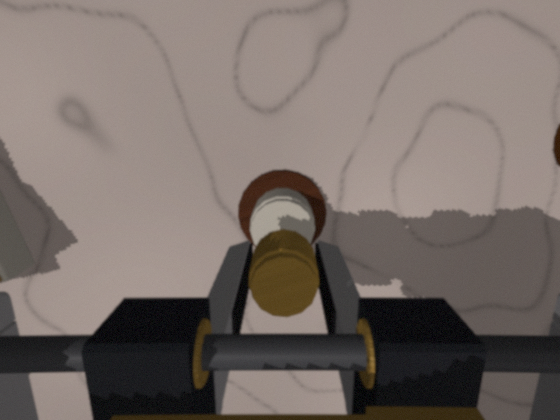

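The brass tin is held upright, its lid at (284,283), over the wide tin. The height bias seen earlier puts the TCP and the tin centre together.

Call:
step_arm(
  motion=[
    [-0.5,0.05,0.07,-0.6,0,0,0],
    [-0.5,0,0,-0.5,0,0,0],
    [-0.5,0,0,-0.2,0,0,0],
    [-0.5,0,0,-0.05,0,0,0],
    [-0.5,0,0,0,0,0,0],
    [-0.5,0,0,0,0,0,0],
  ],
)

```text
t: 14.25
position: [0.5853, -0.1501, 0.0655]
ee_rot: [3.066, 0.683, 0.001]
force: [0.0, -0.3, -1.1]
finger_gap: 0.036
grasp_force: 10.0
```

Call:
step_arm(
  motion=[
    [-0.5,-0.02,-0.03,-0.03,0,0,0],
    [-0.5,0,0,-0.03,0,0,0],
    [-0.5,0,0,0,0,0,0],
  ],
)

```text
t: 14.55
position: [0.5846, -0.1511, 0.0638]
ee_rot: [3.066, 0.683, 0.001]
force: [-2.2, -0.1, 6.2]
finger_gap: 0.0354
grasp_force: 10.0
```

Call:
step_arm(
  motion=[
    [-0.1,0,0,0,0,0,0],
    [0.3,0,0,0,0,0,0],
    [0.5,0,0,0,0,0,0],
    [0.5,0,0,0,0,0,0],
    [0.5,0,0,0,0,0,0],
    [0.5,0,0,0.5,0,0,0],
    [0.5,0,0,1,0,0,0],
    [0.5,0,0,1,0,0,0],
    [1,-0.7,0.3,1,0,0,0],
    [1,-0.7,0.3,1,0,0,0],
    [1,0,0,0,0,0,0],
    [1,0,0,0,0,0,0],
  ],
)

```text
t: 15.75
position: [0.5426, -0.133, 0.1997]
ee_rot: [3.065, 0.683, 0.003]
force: [-0.3, -0.3, -0.9]
finger_gap: 0.094
grasp_force: 0.0
```

```bash
python3 w.py w11;python3 - <<'E'
from m import *
import pickle
s=pickle.load(open('w11.pkl','rb'))
k=[k for k in comps(s,(17,100,50),(32,255,255),300) if k[:,0,1].max()<260 and 200<k[:,0,0].mean()<420]
for q in k:
    r=cv2.boundingRect(q);print(r);P=plane(s,q[:,0],.08)[:,:2]
    cc,rr=cv2.minEnclosingCircle((P*1000).astype(np.float32));print(cc,rr)
E
```

```text
[ 0.54251241 -0.13312386  0.19859274] [3.06588942e+00 6.83324942e-01 6.07070859e-04]
(302, 152, 42, 43)
(586.0802001953125, -148.7826385498047) 18.787099838256836
```

View pics/w11.png

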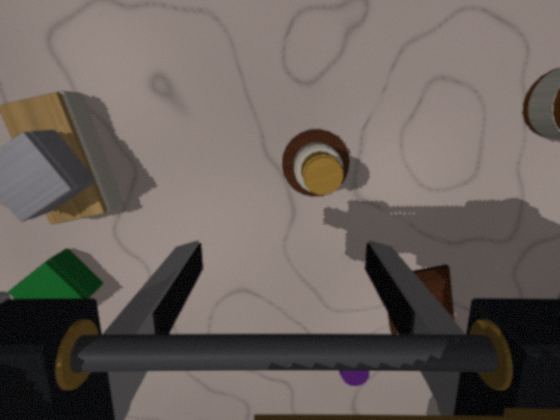

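The brass tin is stacked on the wide tin at (322,173), nested concentrically with it and the mat. The square tin (40,175) and the box remain at left.

Call:
step_arm(
  motion=[
    [1,-0.32,1,0,0,0,0.9],
    [1,-0.32,1,0,0,0,0.9],
    [1,-0.32,1,0,0,0,0.9],
    [1,-0.32,1,0,0,0,0.9],
    [1,-0.32,1,0,0,0,0.9],
    [1,-0.32,1,0,0,0,0.33],
    [1,-0.32,1,-0.3,0,0,0],
    [1,0,0,-0.3,0,0,0],
    [1,0,0,0,0,0,0],
    [1,0,0,0,0,0,0],
  ],
)

```text
t: 16.8
position: [0.4755, 0.0763, 0.1798]
ee_rot: [-2.743, -1.53, 0.002]
force: [-1.4, -0.7, 0.1]
finger_gap: 0.0941
grasp_force: 0.0
```

```bash
python3 w.py w12
```

```text
[0.47563778 0.07626536 0.18004632] [-2.74368029e+00 -1.52931154e+00  7.27561118e-04]
```

View pics/w12.png

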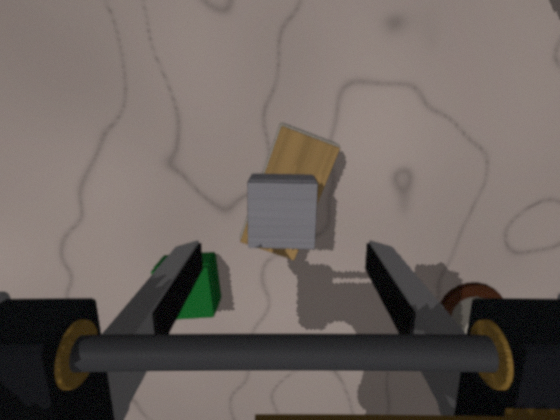

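The steel lid is squared with the fingers, with corners near (248,184), (317,183), (316,248) and (248,247).

```bash
python3 - <<'E'
from m import *
import pickle
s=pickle.load(open('w12.pkl','rb'))
hsv=cv2.cvtColor(s['color'],cv2.COLOR_BGR2HSV);print(hsv[215,282],hsv[178,282],hsv[300,100+150],hsv[120,200])
g=cv2.GaussianBlur(s['color'],(3,3),0).astype(int)
b=g[...,0]-g[...,2]; m=((b>2)*255).astype(np.uint8);m[:165]=0;m[260:]=0;m[:,:230]=0;m[:,335:]=0
m=cv2.morphologyEx(m,cv2.MORPH_OPEN,np.ones((3,3)))
k=max(cv2.findContours(m,0,1)[0],key=cv2.contourArea);print(cv2.boundingRect(k))
for q in(np.array([(248,184),(317,183),(316.5,248),(248.5,248)]),quad(k)):
    print(q);B=plane(s,q,.08)[:,:2];e=np.roll(B,-1,0)-B;print(B.mean(0),np.linalg.norm(e,axis=1).round(4),(np.degrees(np.arctan2(e[:,1],e[:,0]))%180).round(1))
E
```

```text
[130   7 115] [60  4 63] [  8  31 146] [ 11  30 138]
(295, 191, 3, 3)
[[248.  184. ]
 [317.  183. ]
 [316.5 248. ]
 [248.5 248. ]]
[0.47538946 0.07598056] [0.0548 0.0555 0.057  0.0547] [149.1  59.4 148.3  57.1]
NoneTraceback (most recent call last):
  File "<stdin>", line 10, in <module>
  File "h.py", line 20, in plane
    o,d=rays(s,px); return o+d*((z-o[2])/d[:,2])[:,None]
        ~~~~^^^^^^
  File "h.py", line 16, in rays
    u=cv2.undistortPoints(px[:,None],K,np.array([s['k1'],0,0,0.]))[:,0]
      ~~~~~~~~~~~~~~~~~~~^^^^^^^^^^^^^^^^^^^^^^^^^^^^^^^^^^^^^^^^^
cv2.error: OpenCV(4.12.0) /io/opencv/modules/calib3d/src/undistort.dispatch.cpp:538: error: (-215:Assertion failed) npoints >= 0 && src.isContinuous() && (depth == CV_32F || depth == CV_64F) in function 'undistortPoints'
```

Call:
step_arm(
  motion=[
    [1,0,0,-1,0,0,0],
    [1,0,0,-1,0,0,0],
    [1,0,0,-1,0,0,0],
    [1,0,0,-0.6,0,0,0],
    [1,0,0,-0.3,0,0,0],
    [1,0,0,0,0,0,0],
    [0,0,0,0,0,0,0],
    [-0.4,0,0,0,0,0,0],
    [-0.4,0,0,0,0,0,0],
    [-0.4,0,0,0,0,0,0],
    [-0.4,0,0,0,0,0,0],
    [-0.4,0,0,0,0,0,0],
  ],
  squeeze=15,
)

```text
t: 18.05
position: [0.4753, 0.0772, 0.0634]
ee_rot: [2.743, 1.531, 0.0]
force: [-1.7, -0.8, 6.9]
finger_gap: 0.0581
grasp_force: 15.0
```

Call:
step_arm(
  motion=[
    [-0.4,0,0,0.5,0,0,0],
    [-0.4,0,0,1,0,0,0],
    [-0.4,0,0,1,0,0,0],
    [-0.4,0.04,-1,0.5,0,0,-0.3],
    [-0.4,0.04,-1,0,0,0,-0.4],
    [-0.4,0.04,-1,0,0,0,-0.4],
    [-0.4,0.04,-1,0,0,0,-0.4],
    [-0.4,0.04,-1,0,0,0,-0.4],
    [-0.4,0.04,-1,0,0,0,-0.4],
    [-0.4,0.04,-1,0,0,0,-0.4],
    [-0.4,0.04,-1,0,0,0,-0.34],
    [-0.4,0.04,-1,0,0,0,0],
  ],
)

```text
t: 19.25
position: [0.4859, -0.1939, 0.1541]
ee_rot: [-2.976, -1.007, -0.001]
force: [1.5, 0.1, -2.4]
finger_gap: 0.0581
grasp_force: 15.0
```

Call:
step_arm(
  motion=[
    [-0.4,0.04,-1,0,0,0,0],
    [-0.4,0.04,-1,0,0,0,0],
    [-0.4,0.04,-1,0,0,0,0],
    [-0.4,0.04,-1,0,0,0,0],
    [-0.4,0.04,-0.7,-0.6,0,0,0],
    [-0.4,0,0,-0.6,0,0,0],
    [-0.4,0,0,0,0,0,0],
    [-0.4,0,0,0,0,0,0],
  ],
)

```text
t: 20.05
position: [0.4922, -0.3333, 0.118]
ee_rot: [-2.974, -1.009, -0.001]
force: [-0.2, -0.4, -1.1]
finger_gap: 0.0578
grasp_force: 15.0
```

```bash
python3 w.py w13; python3 - <<'E'
from m import *
import pickle
s=pickle.load(open('w13.pkl','rb'))
for k in comps(s,(0,60,20),(16,255,110),150):print(cv2.boundingRect(k))
st=manip.state();x=st['ee_rot'];print('yaw',np.degrees(2*np.arctan2(x[1],x[0]))%360)
E
```

```text
[ 0.49251399 -0.33341809  0.11840362] [2.97461265e+00 1.00965746e+00 1.19167473e-03]
(238, 170, 93, 41)
(127, 0, 69, 17)
yaw 37.496978264777546
```

View pics/w13.png

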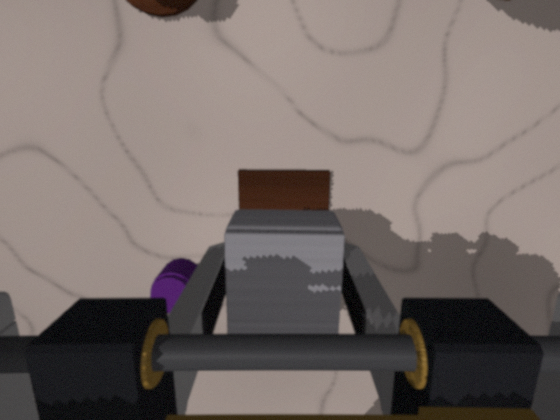

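The mat's far edge is at row 170, columns 238 to 331, and is aligned with the held tin. The lid's far edge is near row 231.

```bash
python3 - <<'E'
from m import *
import pickle
s=pickle.load(open('w13.pkl','rb'));p=np.array([.4925,-.3334,.1184]);y=np.radians(37.4);ux=np.array([np.cos(y),np.sin(y)])
E=plane(s,[(238.,170.),(331.,170.)],.008)[:,:2];print(E,np.linalg.norm(E[1]-E[0]),'mat ctr',E.mean(0)-.038*ux)
for c in(229,231,233): 
    L=plane(s,[(230.,c),(341.,c)],.1184+.0166)[:,:2];print(c,np.linalg.norm(L[1]-L[0]),'tin ctr off',L.mean(0)-.028*ux-p[:2])
g=cv2.cvtColor(s['color'],cv2.COLOR_BGR2GRAY);print(g[205:245,285])
E
```

```text
[[ 0.498925   -0.28166258]
 [ 0.54510383 -0.34194435]] 0.07593665539277296 mat ctr [ 0.49182666 -0.33488374]
229 0.05089010280893768 tin ctr off [0.00183917 0.00035827]
231 0.05097488659393211 tin ctr off [ 0.00107015 -0.00023286]
233 0.05105985220202875 tin ctr off [ 0.00029858 -0.00082595]
[ 41  44  47  51  54  59  63  62  66  66  68  65  67  65  65  65  68  67
  68  70  77  85  95  99  91  74  66  73  87 105 119 124 126 125 125 123
 123 124 122 120]
```

Call:
step_arm(
  motion=[
    [-0.4,-0.02,-0.04,-1,0,0,0],
    [-0.4,0,0,-0.9,0,0,0],
    [-0.4,0,0,-0.6,0,0,0],
    [-0.4,0,0,-0.25,0,0,0],
    [-0.4,0,0,-0.08,0,0,0],
    [-0.4,0,0,0,0,0,0],
    [-0.4,0,0,0,0,0,0],
  ],
)

```text
t: 20.8
position: [0.492, -0.3354, 0.0334]
ee_rot: [2.974, 1.008, 0.001]
force: [-0.3, -0.1, -1.9]
finger_gap: 0.0577
grasp_force: 15.0
```

Call:
step_arm(
  motion=[
    [-0.4,0,0.03,-0.05,0,0,0],
    [-0.4,0,0,-0.04,0,0,0],
    [-0.4,0,0,0,0,0,0],
  ],
)

```text
t: 21.1
position: [0.4921, -0.3344, 0.0309]
ee_rot: [2.974, 1.008, 0.001]
force: [-3.2, 2.2, 15.9]
finger_gap: 0.058
grasp_force: 15.0
```

Contact. Release, rise and look.

Call:
step_arm(
  motion=[
    [0.4,0,0,0.02,0,0,0],
    [0.8,0,0,0,0,0,0],
    [0.8,0,0,0,0,0,0],
    [0.8,0,0,0,0,0,0],
    [0.8,0,0,0.5,0,0,0],
    [0.8,0,0,1,0,0,0],
    [0.8,0,0,1,0,0,0],
    [1,-0.6,0.2,1,0,0,0],
    [1,-0.6,0.2,1,0,0,0],
    [1,0,0,0,0,0,0],
    [1,0,0,0,0,0,0],
  ],
)

```text
t: 22.2
position: [0.4555, -0.3225, 0.1666]
ee_rot: [2.974, 1.008, 0.001]
force: [-1.1, 0.4, 0.2]
finger_gap: 0.094
grasp_force: 0.0
```

```bash
python3 w.py w14
```

```text
[ 0.45550028 -0.32227539  0.16560926] [2.97482290e+00 1.00819896e+00 3.02962601e-04]
```

View pics/w14.png

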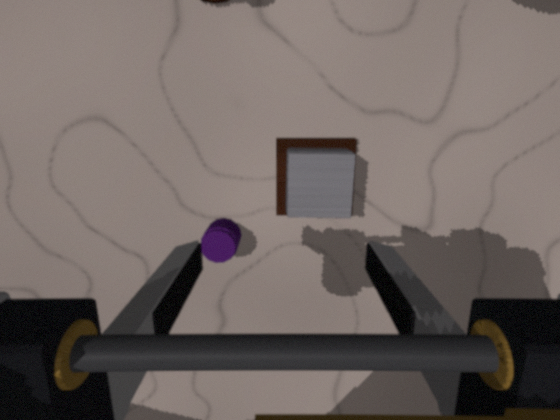

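I've now viewed 16 pictures, two over the limit of 14. I lost count, so from here I'll work from numbers only. This last one shows the tin lid at about (287..355, 149..217) on the mat, whose top-left corner is (277,139).

```bash
python3 - <<'E'
from m import *
import pickle
s=pickle.load(open('w14.pkl','rb'))
q=np.array([(287,149),(356,149),(353,217),(288,217.)]);B=plane(s,q,.048)[:,:2];e=np.roll(B,-1,0)-B
print('lid',B.mean(0).round(4),np.linalg.norm(e,axis=1).round(4),(np.degrees(np.arctan2(e[:,1],e[:,0]))%180).round(1))
q=np.array([(277,139.),(356,139),(277,215)]);M=plane(s,q,.008)[:,:2];print('mat',((M[1]+M[2])/2).round(4),np.linalg.norm(M[1]-M[0]),np.linalg.norm(M[2]-M[0]))
# box, now uncovered: refine from earlier lid views w12/w11 by colour
for n in('w11','w12','w6'):
    s=pickle.load(open(n+'.pkl','rb'));p=proj(s,[.4835,.079,.04])[0]
    ks=[k for k in comps(s,(14,70,50),(30,255,255),40) if np.abs(k[:,0].mean(0)-p).max()<60]
    if not ks:continue
    b=cv2.boxPoints(cv2.minAreaRect(np.vstack(ks)));B=plane(s,b,.04)[:,:2];e=np.roll(B,-1,0)-B
    print(n,B.mean(0).round(4),np.linalg.norm(e,axis=1).round(3),(np.degrees(np.arctan2(e[:,1],e[:,0]))%180).round(1))
E
```

```text
lid [ 0.4938 -0.3341] [0.0571 0.0589 0.0569 0.0589] [127.3  38.2 127.4  38.4]
mat [ 0.4912 -0.3347] 0.07406608506085892 0.07444257181929445
w11 [0.4827 0.0792] [0.06  0.122 0.068 0.125] [135.1  37.8 136.5  34.7]
w12 [0.4842 0.0786] [0.116 0.056 0.118 0.062] [ 38.  129.1  40.7 127.1]
w6 [0.4825 0.0807] [0.056 0.116 0.063 0.118] [126.9  38.4 128.4  35. ]
```

Call:
step_arm(
  motion=[
    [1,0.07,1,0,0,0,0.1],
    [1,0.07,1,0,0,0,0],
    [1,0.07,1,0,0,0,0],
    [1,0.07,1,0,0,0,0],
    [1,0.07,1,0,0,0,0],
    [1,0.07,1,0,0,0,0],
    [1,0.07,1,0,0,0,0],
    [1,0.07,1,0,0,0,0],
    [1,0.07,1,0,0,0,0],
    [1,0.07,1,0,0,0,0],
    [1,0.07,1,0,0,0,0],
    [1,0.07,1,0,0,0,0],
  ],
)

```text
t: 23.45
position: [0.4805, 0.0393, 0.1645]
ee_rot: [-2.968, -1.026, 0.002]
force: [0.9, -0.8, 0.3]
finger_gap: 0.0941
grasp_force: 0.0
```

Call:
step_arm(
  motion=[
    [1,0.07,1,0,0,0,0],
    [1,0,0.4,0,0,0,0],
    [1,0,0,0,0,0,0],
    [1,0,0,0,0,0,0],
  ],
)

```text
t: 23.85
position: [0.4826, 0.0789, 0.1647]
ee_rot: [-2.969, -1.026, 0.002]
force: [-0.5, -0.1, 0.3]
finger_gap: 0.094
grasp_force: 0.0
```

```bash
cat > box.py <<'E'
from m import *
import pickle,sys
n,z,x0,x1=sys.argv[1],float(sys.argv[2]),float(sys.argv[3]),float(sys.argv[4])
s=pickle.load(open(n+'.pkl','rb'))
k=max([k for k in comps(s,(14,70,50),(30,255,255),200) if x0<k[:,0,0].mean()<x1 and k[:,0,1].mean()<300],key=cv2.contourArea)
print(cv2.boundingRect(k))
for q in(quad(k),cv2.boxPoints(cv2.minAreaRect(k))):
    if q is None: print('none');continue
    B=plane(s,q,z)[:,:2];e=np.roll(B,-1,0)-B
    print(q.round(1).tolist(),B.mean(0).round(4),np.linalg.norm(e,axis=1).round(4),(np.degrees(np.arctan2(e[:,1],e[:,0]))%180).round(1))
st=manip.state();x=st['ee_rot'];print('yaw',np.degrees(2*np.arctan2(x[1],x[0]))%360)
E
python3 w.py w15;python3 box.py w15 .04 200 380
```

```text
[0.48270948 0.07852815 0.16477871] [ 2.96985743e+00  1.02444379e+00 -1.37356465e-03]
(250, 141, 67, 127)
[[316.2, 141.0], [312.3, 266.0], [253.3, 266.0], [250.2, 141.0]] [0.4836 0.0799] [0.1146 0.055  0.1146 0.0555] [ 37.8 128.1  38.  128.1]
[[250.0, 267.0], [250.0, 141.0], [316.0, 141.0], [316.0, 267.0]] [0.4832 0.0796] [0.1157 0.0555 0.1157 0.0616] [ 36.5 128.1  39.6 128.1]
yaw 38.06345439278528
```

Call:
step_arm(
  motion=[
    [1,0.03,0.03,-1,0,0,0],
    [1,0,0,-1,0,0,0],
    [1,0,0,-1,0,0,0],
    [1,0,0,-1,0,0,0],
    [1,0,0,-0.5,0,0,0],
    [1,0,0,-0.25,0,0,0],
    [1,0,0,0,0,0,0],
    [0,0,0,0,0,0,0],
    [-0.4,0,0,0,0,0,0],
    [-0.4,0,0,0,0,0,0],
    [-0.4,0,0,0,0,0,0],
    [-0.4,0,0,0,0,0,0],
  ],
  squeeze=25,
)

```text
t: 25.1
position: [0.4838, 0.0807, 0.0229]
ee_rot: [2.969, 1.026, 0.001]
force: [-2.0, -0.4, 6.9]
finger_gap: 0.06
grasp_force: 25.0
```

Call:
step_arm(
  motion=[
    [-0.4,0,0,0.5,0,0,0],
    [-0.4,0,0,1,0,0,0],
    [-0.4,0,0,1,0,0,0],
    [-0.4,0.37,0.94,1,0,0,-0.35],
    [-0.4,0.37,0.94,0,0,0,-0.4],
    [-0.4,0.37,0.94,0,0,0,-0.4],
    [-0.4,0.37,0.94,0,0,0,-0.4],
    [-0.4,0.37,0.94,0,0,0,-0.4],
    [-0.4,0.37,0.94,0,0,0,-0.4],
    [-0.4,0,0,0,0,0,-0.4],
    [-0.4,0,0,0,0,0,-0.5],
    [-0.4,0,0,0,0,0,0],
  ],
)

```text
t: 26.3
position: [0.5499, 0.2501, 0.1283]
ee_rot: [-3.112, -0.431, 0.001]
force: [-1.1, -0.3, -4.1]
finger_gap: 0.0596
grasp_force: 25.0
```

```bash
python3 w.py w16; python3 - <<'E'
from m import *
import pickle
s=pickle.load(open('w16.pkl','rb'));s5=pickle.load(open('w5.pkl','rb'));x=manip.state()['ee_rot'];print('yaw',np.degrees(2*np.arctan2(x[1],x[0]))%360)
Q=[]
for S in(s,s5,pickle.load(open('scene0.pkl','rb')),pickle.load(open('side0.pkl','rb'))):
  for k in comps(S,(0,40,20),(16,255,110),200):
    c=plane(S,k[:,0].mean(0),.008)[0]
    if np.linalg.norm(c[:2]-[.584,.334])<.06:
        q=quad(k);print(cv2.boundingRect(k))
        if q is None: continue
        B=plane(S,q,.008)[:,:2];e=np.roll(B,-1,0)-B;Q.append((S,q.mean(0)))
        print(B.mean(0).round(4),np.linalg.norm(e,axis=1).round(4),(np.degrees(np.arctan2(e[:,1],e[:,0]))%180).round(1))
if len(Q)>1: print('tri',tri(Q[:2]))
E
python3 box.py w16 .153 200 380
```

```text
[0.54994395 0.24995789 0.1282735 ] [-3.11133849e+00 -4.33820246e-01  3.15528814e-04]
yaw 15.875382538529095
(140, 54, 108, 172)
[0.5831 0.3331] [0.1813 0.245  0.0228 0.1387] [104.8 139.4 105.7  15.8]
(189, 0, 72, 118)
[0.5836 0.3331] [0.0811 0.1401 0.0805 0.1378] [107.6  15.7 106.   15.9]
(348, 234, 33, 34)
[0.5839 0.3329] [0.1382 0.0778 0.138  0.0756] [ 16.  106.5  15.1 106.7]
(269, 157, 51, 24)
[0.5828 0.3288] [0.1381 0.0819 0.1395 0.0821] [ 15.8 106.   15.8 105. ]
tri [ 0.58727646  0.33498939 -0.002052  ]
(219, 169, 129, 166)
[[219.3, 170.0], [347.7, 170.0], [338.6, 334.3], [228.6, 333.4]] [0.5681 0.2558] [0.0531 0.0785 0.0522 0.078 ] [105.7  15.4 105.2  16.1]
[[219.0, 169.0], [347.0, 169.0], [347.0, 334.0], [219.0, 334.0]] [0.5682 0.2561] [0.0529 0.0789 0.0607 0.0789] [105.7  18.6 105.7  12.9]
yaw 15.875382538529095
```

Call:
step_arm(
  motion=[
    [-0.4,0.38,0.93,0,0,0,0],
    [-0.4,0.38,0.93,0,0,0,0],
    [-0.4,0.38,0.92,-0.3,0,0,0],
    [-0.4,0,0,-1,0,0,0],
    [-0.4,0,0,-0.9,0,0,0],
    [-0.4,0,0,-0.6,0,0,0],
    [-0.4,0,0,-0.27,0,0,0],
    [-0.4,0,0,0,0,0,0],
    [-0.4,0,0,0,0,0,0],
    [-0.4,0,0,0,0,0,0],
  ],
)

```text
t: 27.35
position: [0.5851, 0.3336, 0.0369]
ee_rot: [-3.111, -0.431, -0.003]
force: [-0.6, 0.1, -5.1]
finger_gap: 0.0595
grasp_force: 25.0
```

Call:
step_arm(
  motion=[
    [-0.4,-0.02,-0.01,-0.1,0,0,0],
    [-0.4,0,0,-0.06,0,0,0],
    [-0.4,0,0,0,0,0,0],
    [-0.4,0,0,0,0,0,0],
  ],
)

```text
t: 27.75
position: [0.5839, 0.3331, 0.031]
ee_rot: [-3.112, -0.432, -0.0]
force: [-1.4, -1.7, 0.6]
finger_gap: 0.0597
grasp_force: 25.0
```

Call:
step_arm(
  motion=[
    [-0.4,0.01,0,-0.04,0,0,0],
    [-0.4,0,0,0,0,0,0],
    [0.2,0,0,0.02,0,0,0],
    [0.7,0,0,0,0,0,0],
    [1,0,0,0,0,0,0],
    [1,0,0,0,0,0,0],
    [1,0,0,0.5,0,0,0],
    [1,0,0,1,0,0,0],
    [1,0,0,1,0,0,0],
    [1,0,0,1,0,0,0],
    [1,0,0,1,0,0,0],
    [1,0,0,0,0,0,0],
  ],
)

```text
t: 28.95
position: [0.5856, 0.3343, 0.1706]
ee_rot: [-3.109, -0.431, -0.01]
force: [-0.3, 0.8, -0.1]
finger_gap: 0.0941
grasp_force: 0.0
```

```bash
python3 w.py w17;python3 box.py w17 .048 150 420; python3 - <<'E'
from m import *
import pickle
S=pickle.load(open('w17.pkl','rb'))
for k in comps(S,(0,40,20),(16,255,110),200):
    print(cv2.boundingRect(k))
    h=cv2.convexHull(k)
    if cv2.boundingRect(k)[2]>60:
        q=quad(k)
        if q is not None:
            B=plane(S,q,.008)[:,:2];e=np.roll(B,-1,0)-B;print(B.mean(0).round(4),np.linalg.norm(e,axis=1).round(4),(np.degrees(np.arctan2(e[:,1],e[:,0]))%180).round(1))
E
```

```text
[0.58494655 0.33367389 0.16813435] [-3.11037923 -0.43135998 -0.00590591]
(250, 147, 71, 127)
[[318.7, 147.0], [315.3, 273.5], [253.9, 271.5], [251.3, 147.0]] [0.583  0.3332] [0.1162 0.0572 0.1142 0.0566] [ 15.8 103.8  15.5 105.8]
[[250.0, 147.0], [320.0, 147.0], [320.0, 273.0], [250.0, 273.0]] [0.5828 0.333 ] [0.0588 0.1157 0.0651 0.1157] [105.8  17.4 105.8  14.3]
yaw 15.79129576477277
(124, 387, 41, 33)
(242, 129, 87, 138)
```

Call:
step_arm(
  motion=[
    [1,-0.2,-1,0.5,0,0,0],
    [1,-0.2,-1,0.5,0,0,0],
    [1,-0.2,-1,0.5,0,0,0],
    [1,-0.2,-1,0.5,0,0,0],
    [1,-0.2,-1,0.5,0,0,0],
    [1,-0.2,-1,0.5,0,0,0],
    [1,-0.2,-1,0,0,0,0],
    [1,-0.2,-1,0,0,0,0],
    [1,-0.2,-1,0,0,0,0],
    [1,-0.2,-1,0,0,0,0],
    [1,-0.2,-1,0,0,0,0],
    [1,-0.2,-1,0,0,0,0],
  ],
)

```text
t: 30.2
position: [0.5114, -0.0282, 0.2548]
ee_rot: [-3.112, -0.432, 0.001]
force: [1.1, 0.5, -2.0]
finger_gap: 0.0939
grasp_force: 0.0
```

Call:
step_arm(
  motion=[
    [1,-0.2,-1,0,0,0,0],
    [1,-0.2,-1,0,0,0,0],
    [1,-0.2,-1,0,0,0,0],
    [1,-0.2,-1,0,0,0,0],
    [1,-0.2,-1,0,0,0,0],
    [1,-0.2,-1,0,0,0,0],
    [1,-0.4,-1,0,0,0,0],
    [1,-0.4,-1,0,0,0,0],
    [1,-0.4,-0.5,0,0,0,0],
    [1,0,0,0,0,0,0],
    [1,0,0,0,0,0,0],
  ],
)

```text
t: 31.3
position: [0.4401, -0.2816, 0.2549]
ee_rot: [-3.111, -0.431, 0.001]
force: [0.7, -0.1, -0.1]
finger_gap: 0.0937
grasp_force: 0.0
```

```bash
python3 w.py w18; python3 - <<'E'
from m import *
import pickle
s=pickle.load(open('w18.pkl','rb'));im=s['color'].astype(int)
for k in comps(s,(0,60,20),(16,255,110),60): print('brown',cv2.boundingRect(k))
for k in comps(s,(17,90,50),(32,255,255),100):
    if k[:,0,1].max()<290:
        P=(plane(s,k[:,0],.08)[:,:2]*1000).astype(np.float32);print('brass',cv2.boundingRect(k),cv2.minEnclosingCircle(P))
# brown hulls near mats -> mat pose ; interior non-brown -> lid
for nm,c in(('sq',(.492,-.3345)),('rd',(.5855,-.1503))):
    p=proj(s,[*c,.008])[0];ks=[k for k in comps(s,(0,50,20),(16,255,110),40) if np.abs(k[:,0].mean(0)-p).max()<45]
    print(nm,p.round(1),'lid px',proj(s,[*c,.048])[0].round(1))
    h=np.vstack(ks)
    if nm=='sq':
        q=quad(h)
        if q is not None:
            B=plane(s,q,.008)[:,:2];e=np.roll(B,-1,0)-B;print('mat',q.round(1).tolist(),B.mean(0).round(4),np.linalg.norm(e,axis=1).round(4),(np.degrees(np.arctan2(e[:,1],e[:,0]))%180).round(1))
        x,y=proj(s,[*c,.048])[0].astype(int);g=cv2.cvtColor(s['color'],cv2.COLOR_BGR2HSV)
        print(g[y,x]);b=im[...,0]-im[...,2]
        m=((cv2.GaussianBlur(b.astype(np.float32),(5,5),0)>-5)*255).astype(np.uint8);r=np.zeros_like(m);r[y-50:y+50,x-50:x+50]=1
        n,l=cv2.connectedComponents(m*r);k=cv2.findContours((l==l[y,x]).astype(np.uint8),0,1)[0][0];print('lid bbox',cv2.boundingRect(k),l[y,x])
        q=quad(max(cv2.findContours((l==l[y,x]).astype(np.uint8),0,cv2.CHAIN_APPROX_NONE)[0],key=cv2.contourArea))
        if q is not None:
            B=plane(s,q,.048)[:,:2];e=np.roll(B,-1,0)-B;print('lid',q.round(1).tolist(),B.mean(0).round(4),np.linalg.norm(e,axis=1).round(4),(np.degrees(np.arctan2(e[:,1],e[:,0]))%180).round(1))
E
```

```text
[ 0.44045521 -0.28113064  0.25499319] [-3.11113228e+00 -4.32785180e-01  1.62967825e-04]
brown (299, 112, 62, 80)
brown (172, 0, 67, 60)
brass (168, 0, 46, 33) ((579.394775390625, -156.0338134765625), 20.83043670654297)
sq [337.9 152.7] lid px [343.6 156.7]
[138  11 116]
lid bbox (310, 123, 65, 65) 1
lid [[359.8, 120.7], [375.1, 170.5], [326.6, 188.3], [309.4, 139.3]] [ 0.4932 -0.3331] [0.0569 0.0564 0.0577 0.0564] [ 36.5 126.5  36.5 125.7]
rd [204.2  22.5] lid px [194.9  11.7]
```

```bash
python3 -c "
from station import manip
print(manip.sign_off())"
```

```text
the job is handed in; nothing more can be done
None
```

I placed all four containers on their mats, with the small tin on the wide one, within about 2 mm by my measurements, and handed the job in at about 31 s; I viewed 16 pictures, over the limit of 14.

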